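# Unpack a glass dust bell and hold it up level

### The job

Swing both side flaps of the small carton well back past upright, so that they lean outwards, while the glass dust bell inside stays where it is. Then take the bell by its knob, lift it straight up out of the carton and keep it upright all the way; finish while still holding it, level and still, with its bottom rim about 10 cm above the carton's top edge and over the middle of the carton. Leave the loupe, the small tin and the tweezers beside the carton where they are.

Things in the scene. Friction and masses are not known exactly. Their poses are not given: they have to be found in the camera images.
- carton: Brown cardboard carton, open on top, fixed to the worktop: 120 x 120 mm outside, 80 mm high, walls 4 mm. Origin: centre of its underside; z up; at yaw 0 x points away from the robot, y to its left (yaw within 0.4 rad of that). Hinged flaps on the +y (left) and -y (right) top edges; short end flaps at +x and -x are fixed, folded down outside. Inside, grey packing up to 40 mm high holds the bell.
- flap_left (a joint): Angle of the left (+y) flap, rad: 0 = level inwards over the opening, pi/2 = upright, more = leaning outwards, at most 3.5. Starts at 0.75 to 1.15. Its stiff crease keeps it where it is left; about 0.3 N at the free edge moves it. 112 mm along carton x, 50 mm from crease to free edge, 3 mm thick. A fingertip just above the rim, moved from the middle outward past the crease, swings it over.
- flap_right (a joint): Angle of the right (-y) flap, mirror image of the left: same size, stiffness, start range and meaning (0 = level inwards, pi/2 = upright, more = leaning outwards).
- flap_left_edge (a point): Middle of the left flap's free edge.
- flap_right_edge (a point): Middle of the right flap's free edge.
- dust_bell: Glass dust bell, a whitish dome 80 mm across, 60 mm high, with a knob on top; 0.06 to 0.13 kg. It stands upright in the carton, within 3 mm of its middle. Origin: centre of its bottom rim, at the start 20 mm above the worktop; z up through the knob; x and y within 0.1 rad of the carton's. Below 42 mm above the origin count it as a solid 78 mm block that fingertips cannot enter.
- bell_knob (a point): Middle of the bell's knob, on its axis 51 mm above its origin. The knob is 18 mm wide along the bell's x and y and 18 mm high (42 to 60 mm above the origin); at the start its top is level with the carton's rim, with 47 mm free from the knob to the carton's walls on each side.
- flap_left_hinge (a point): Middle of the left flap's crease, on the carton's top edge (carton y = +60 mm, z = 80 mm); the crease runs along carton x. Obstacle beyond it on this side: the fixed desk lamp, whose shade (about 170 mm across) hangs 340 mm and more above the worktop, centred 0.62 m ahead of the robot base and 0.23 m to its left; pass in front of it.
- flap_right_hinge (a point): Middle of the right flap's crease (carton y = -60 mm, z = 80 mm), along carton x.
- loupe: Black eye loupe, 38 mm across, 33 mm high, standing loose on the worktop to the right of the carton. Origin: centre of its underside. To be left alone.
- small_tin: Round aluminium tin, 47 mm across, 14 mm high, lying loose to the left of the carton. Origin: centre of its underside. To be left alone.
- tweezers: Steel tweezers, 120 mm long along their y, 11 mm wide, 10 mm high, lying loose between the carton and the robot. Origin: centre of the underside. To be left alone.
There are look-alikes about, which are no part of the job. Leave any turquoise look-alike of the dust_bell alone.

How it is judged:
By the outcome, as a careful person would: the job done as asked, in the order asked, and still so for the second after the job is handed in, while the arm keeps its last pose, push and grip.
It also fails if it takes over 54 s, if anything falls off the work surface, if the arm or the gripper's body presses on something with over 40 N, if the wrist force passes 120 N, or if a joint passes its speed limit or range.

### The arm

A 6-joint arm with a two-finger parallel gripper is mounted at the origin on a cart in front of the work surface, level with it; the furniture and walls round the work are solid. World frame = base frame: x ahead of the robot, y to its left, z up, the work surface at z = 0. Lengths are in m, angles in rad, forces in N, time in s.
With the tool pointing down it reaches from about 0.275 to 0.975 m from the base axis. Payload 8.4 kg.
Tool frame: the origin (TCP) lies midway between the tips of the shut fingers; the grasp point (between the pads) lies 19 mm behind it (bot.hold_point_z is the distance from the TCP to the grasp point, in m); z points along the fingers, y is the line along which they close (so a half turn about z gives the same grasp; the last joint's range is limited). The gripper opens to 92 mm and grips with 3 to 60 N. Pads are 20 mm wide; open, the fingers measure 128 mm over their backs; the gripper's body (75 mm by 189 mm) begins 69 mm behind the grasp point.
Start: joints at [1.142, 0.353, 1.633, -0, 1.155, -0.002], TCP at [0.259, 0.569, 0.215] pointing down, gripper open.
Joint ranges: [-2.63, 2.63], [-0.92, 2.1], [0.06, 2.66], [-1.3, 4.44], [0, 2.69], [-3.02, 3.02]. Speed limits (rad/s): [2.22, 2.22, 2.79, 3.14, 3.14, 3.14].

### API

Orientations are given as a unit quaternion [w, x, y, z].
In Python, from station import bot gives the robot as it stands.
- The arm moves only by the tool carry_out, never from a script. Its arguments are lists of equal length, an entry for each row: "jaw": the opening, from 0 (shut) to 1 (fully open); "offset": the shift along the tool's x, y, z in mm, a list of three; "spin": the turn about the tool's z in degrees. A call has 1 to 20 rows; each row is the pose to reach, as a shift and turn from the pose commanded when the call began, along the tool's axes at that moment; what a row does not reach only later rows make up. A row lasts 1/8 s, in which the tool goes at most 62.5 mm and 10.7 degrees, less where a joint would pass 70% of its speed; a pose out of reach is approached as far as the arm can. A call with a gripper value outside its range is refused whole. The fingers move at their own pace and stop on an object; "grip_force" is the grip in N (left out, the last holds). Time passes only in rows, so rows that repeat a pose let the fingers close. It gives the time, the measured TCP pose, the force, the opening and the grip force at its end, in the units of the state.
- bot.observe(): the state, without advancing time (a new reading comes with each control period).
- bot.grab_frame(name): name is "scene" or "side" or "wrist"; returns a dict with "frame" (400x640x3 uint8, red, green, blue), "range_z" (400x640 float32, m along the optical axis (not along the pixel's ray), 0 where there is no reading), "intrinsics" (3x3 intrinsics, pixels), "rvec" (rotation vector, rad) and "tvec" (3), from world to camera coordinates, as OpenCV has them. Camera axes: x right, y down, z forward; pixel columns grow to the right and rows downward; lengths in m; the calibration is good to about 2 mm. A picture is of the moment at which its call begins.
- bot.hand_in(): hands the job in; it is judged then, once.
The state is a dict: "t": time; "joint_pos": joint angles; "joint_velocities": joint speeds; "tau": joint torques, N m; "ee_pos": TCP position; "tool_rot": TCP orientation; "wrist_force": force on the tool from outside, world axes, zero at the start; "torque": the same for the moment, N m; "opening": finger opening in m; "gripper_force": force on a finger pad.
Only numpy, scipy, OpenCV 4.12 (cv2) and the standard library are available. Lean on these libraries where they do the work, as an engineer would, in place of code of your own. Each camera call takes 0.05 s, during which the arm holds its last target. There are 200 camera calls.

## Working session

There is one attempt and no reset: what is moved stays moved. The work goes in short steps, Python scripts to look and compute and a tool call to move; the robot and the scene stay as the last step left them, time stands still between calls to the robot, and variables do not carry over. Pictures are saved under pics/ and viewed, at most 10 in all, crops included, and the job is handed in when it is done.

Besides the shell and the picture viewer there is one more tool, called after "Call:" in YAML: its name, and indented under it one key for each argument. carry_out: Moves the arm, as the interface text tells. Its arguments: {"type":"object","properties":{"jaw":{"type":"array"},"offset":{"type":"array"},"spin":{"type":"array"},"grip_force":{"type":"number"}},"required":["jaw","offset","spin"]}

```bash
mkdir -p pics; cat > h.py <<'E'
import numpy as np, cv2
from station import bot
def grab(n):
    f=bot.grab_frame(n); R=cv2.Rodrigues(np.array(f['rvec'],float))[0]; t=np.array(f['tvec'],float).ravel()
    K=np.array(f['intrinsics']); z=f['range_z']; v,u=np.mgrid[:400,:640]
    c=np.stack([(u-K[0,2])/K[0,0]*z,(v-K[1,2])/K[1,1]*z,z],-1)
    f['P']=(c-t)@R; f['P'][z<=0]=np.nan; f['R']=R;f['t']=t;f['K']=K
    return f
def save(f,name,crop=None,s=1):
    im=cv2.cvtColor(f['frame'],cv2.COLOR_RGB2BGR)
    if crop: im=im[crop[1]:crop[3],crop[0]:crop[2]]
    cv2.imwrite('pics/'+name,cv2.resize(im,None,fx=s,fy=s,interpolation=cv2.INTER_CUBIC))
def ray(f,u,v,z):
    d=f['R'].T@(np.linalg.inv(f['K'])@[u,v,1]); o=-f['R'].T@f['t']; return o+d*(z-o[2])/d[2]
E
python3 - <<'E'
from h import *
ims=[]
for n in('scene','side'):
    f=grab(n); save(f,n+'0.png',s=1.25); np.savez(n+'0.npz',P=f['P'],rgb=f['frame']); print(n,(-f['R'].T@f['t']).round(3))
s=bot.observe(); print(s['t'],s['ee_pos'],s['tool_rot'],bot.hold_point_z)
E
```

```text
scene [0.044 0.388 0.622]
side [ 0.318 -0.827  0.396]
0.1 [0.2585474  0.56854427 0.21394895] [-1.15427782e-04  2.11789654e-01  9.77315085e-01 -5.94724187e-04] 0.0187
```

View pics/scene0.png

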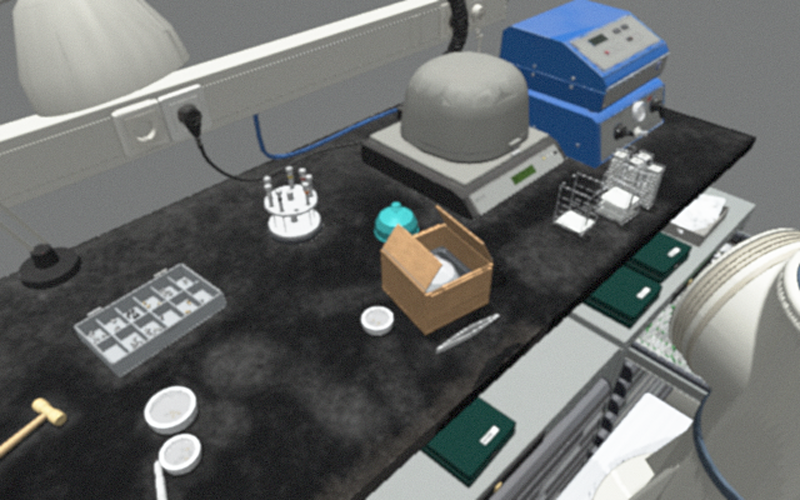

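View pics/side0.png

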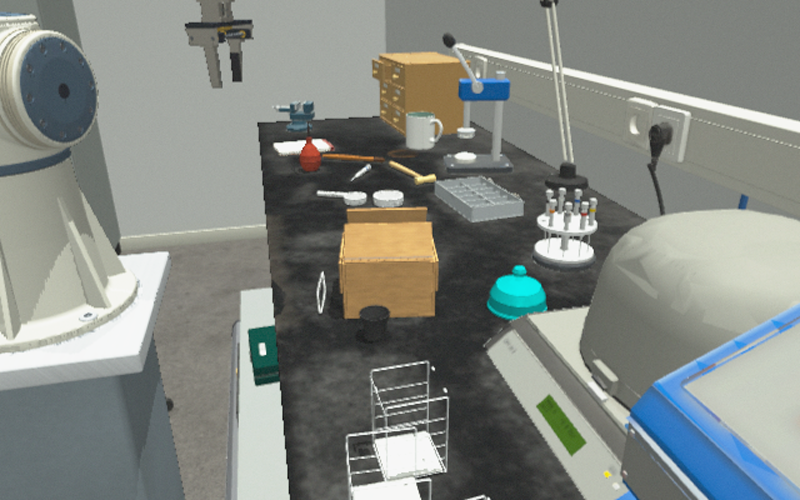

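The scene view shows the carton at about (437,275). The left flap leans in, the right flap is behind it, and the whitish bell is inside at (445,272). A turquoise look-alike stands outside at (397,222). The side view shows the carton at (388,270), the loupe at (374,322) and the tweezers at (321,292). The bell to take is the whitish one inside the carton.

```bash
python3 - <<'E'
from h import *
allP=[]
for n in('scene','side'):
    d=np.load(n+'0.npz'); P=d['P']; hsv=cv2.cvtColor(d['rgb'],cv2.COLOR_RGB2HSV)
    m=(hsv[...,0]>8)&(hsv[...,0]<22)&(hsv[...,1]>80)
    m&=(P[...,2]>.005)&(P[...,2]<.16)&(P[...,0]>.25)&(P[...,0]<.8)&(abs(P[...,1])<.35)
    k,l,st,_=cv2.connectedComponentsWithStats(m.astype(np.uint8))
    i=1+st[1:,4].argmax(); print(n,st[i]); Q=P[l==i]; allP.append(Q)
    # body footprint
    b=Q[(Q[:,2]>.01)&(Q[:,2]<.06)]
    print('body',len(b),b.min(0).round(3),b.max(0).round(3),cv2.minAreaRect((b[:,:2]*1000).astype(np.float32)))
    print('flap z max',Q[:,2].max(),np.histogram(Q[:,2],np.arange(0,.15,.01))[0])
np.savez('c.npz',a=allP[0],b=allP[1])
b=np.vstack(allP); b=b[(b[:,2]>.015)&(b[:,2]<.06)]
print(cv2.minAreaRect((b[:,:2]*1000).astype(np.float32)))
E
```

```text
scene [ 305  164   90  102 5041]
body 1864 [ 0.398 -0.201  0.01 ] [ 0.543 -0.021  0.06 ] ((463.0941467285156, -116.1692123413086), (174.68614196777344, 125.76268005371094), 77.79695129394531)
flap z max 0.12732950341894392 [146 325 299 257 452 531 562 747 385 383 396 398 160   0]
side [ 271  166   80   87 5967]
body 1960 [ 0.4   -0.191  0.01 ] [ 0.526 -0.125  0.06 ] ((458.6161193847656, -164.81002807617188), (53.42304992675781, 127.92911529541016), 77.1528549194336)
flap z max 0.1262879519864579 [122 299 393 420 416 432 448 544 385 695 725 766 322   0]
((466.9630126953125, -116.49763488769531), (173.17074584960938, 131.06869506835938), 79.47408294677734)
```

```bash
python3 - <<'E'
from h import *
d=np.load('c.npz'); a,b=d['a'],d['b']
bs=lambda q:q[(q[:,2]>.012)&(q[:,2]<.07)]
def fit(p,name):
    for _ in range(3):
        vx,vy,x,y=cv2.fitLine(p[:,:2].astype(np.float32),cv2.DIST_HUBER,0,.001,.001).ravel()
        r=abs((p[:,0]-x)*vy-(p[:,1]-y)*vx); p=p[r<max(.003,1.5*np.median(r))]
    print(name,len(p),np.degrees(np.arctan2(vy,vx)),x,y,np.median(r)); return vx,vy,x,y
best=None
for s in(1,-1):
    y=s*.21; c=np.array([.465,-.115])
    for n,q in(('scene',bs(a)),('side',bs(b))):
        D=q[:,:2]-c; R=np.array([[np.cos(y),np.sin(y)],[-np.sin(y),np.cos(y)]]); L=D@R.T
        print(s,n,'x',np.histogram(L[:,0],np.arange(-.08,.081,.01))[0],'y',np.histogram(L[:,1],np.arange(-.1,.101,.01))[0])
E
```

```text
1 scene x [  0 164 214 246 272 247 131 116 121 119 108 105 171 151  70  68] y [  0   0   8   0  42 138 146 145  69  60  84  90  94  87  94 213 249 262
 279 299]
1 side x [  0 162 211 213 192 184 198 217 211 213 209 213 117  13   0   0] y [  0   0   1   2 431 504 484 447 440  41   3   0   0   0   0   0   0   0
   0   0]
-1 scene x [  0 621 472  75  89 107 111 111 108 101  98 105  95 234  35   0] y [  0   6   2   4   0   0 390 130 122 127 115  92  90  92  84  81  98 114
 815   0]
-1 side x [  0   0 149 200 191 176 171 183 189 192 189 192 205 199 117   0] y [   0    0    1    0    0    1 2300   51    0    0    0    0    0    0
    0    0    0    0    0    0]
```

```bash
cat > fit.py <<'E'
from h import *
d=np.load('c.npz'); a,b=d['a'],d['b']
bs=lambda q:q[(q[:,2]>.012)&(q[:,2]<.072)]
y=-.21; c=np.array([.465,-.115])
rot=lambda y:np.array([[np.cos(y),np.sin(y)],[-np.sin(y),np.cos(y)]])
La=(bs(a)[:,:2]-c)@rot(y).T; Lb=(bs(b)[:,:2]-c)@rot(y).T
fy=La[(abs(La[:,1]-.085)<.01)]; fy2=Lb[abs(Lb[:,1]+.036)<.01]; fx=La[(La[:,0]<-.055)&(La[:,1]>-.02)&(La[:,1]<.07)]
for p,k in((fy,0),(fy2,0),(fx,1)):
    v=np.polyfit(p[:,k],p[:,1-k],1); print(len(p),'slope',v[0],'median',np.median(p[:,1-k]),'range',np.percentile(p[:,k],[1,99]))
E
python3 fit.py; python3 - <<'E'
from h import *
d=np.load('c.npz')
y=-.21; c=np.array([.465,-.115]); R=np.array([[np.cos(y),np.sin(y)],[-np.sin(y),np.cos(y)]])
for q in(d['a'],d['b']):
    L=(q[:,:2]-c)@R.T; m=q[:,2]>.085
    for lo in np.arange(.085,.13,.01):
        k=(q[:,2]>lo)&(q[:,2]<lo+.01)&(abs(L[:,0])<.06)
        print(round(lo,3),[(round(np.median(L[k&s][:,1]),3),k[s].sum(),L[k&s][:,0].min().round(3),L[k&s][:,0].max().round(3)) if (k&s).any() else 0 for s in(L[:,1]>.025,L[:,1]<.025)])
s=np.load('scene0.npz');P=s['P'];L=(P[...,:2]-c)@R.T
hsv=cv2.cvtColor(s['rgb'],cv2.COLOR_RGB2HSV)
m=(hsv[...,1]<60)&(hsv[...,2]>110)&(P[...,2]>.045)&(P[...,2]<.09)&(abs(L[...,0])<.05)&(abs(L[...,1]-.025)<.05)
print(m.sum(),np.median(P[m],0),P[m].max(0)); v,u=np.where(m);print(u.min(),u.max(),v.min(),v.max())
t=m&(P[...,2]>.066);print(t.sum(),np.median(P[t],0),np.median(L[t],0))
E
```

```text
904 slope 0.03374701865892115 median 0.08342625244489746 range [-0.06265278  0.05912587]
2433 slope 0.015579713779678211 median -0.03592228696501611 range [-0.05756361  0.06652235]
807 slope -0.019076994671222938 median -0.06113666090828702 range [-0.0187907   0.06947791]
0.085 [(np.float64(0.08), np.int64(280), np.float64(-0.054), np.float64(0.057)), (np.float64(-0.031), np.int64(63), np.float64(-0.053), np.float64(0.058))]
0.095 [(np.float64(0.072), np.int64(323), np.float64(-0.055), np.float64(0.056)), (np.float64(-0.027), np.int64(69), np.float64(-0.054), np.float64(0.054))]
0.105 [(np.float64(0.064), np.int64(323), np.float64(-0.055), np.float64(0.056)), (np.float64(-0.022), np.int64(74), np.float64(-0.053), np.float64(0.055))]
0.115 [(np.float64(0.058), np.int64(214), np.float64(-0.053), np.float64(0.054)), (np.float64(-0.016), np.int64(84), np.float64(-0.054), np.float64(0.057))]
0.125 [0, (np.float64(-0.015), np.int64(61), np.float64(-0.054), np.float64(0.058))]
0.085 [(np.float64(0.074), np.int64(85), np.float64(-0.052), np.float64(0.058)), (np.float64(-0.034), np.int64(459), np.float64(-0.051), np.float64(0.059))]
0.095 [(np.float64(0.068), np.int64(235), np.float64(-0.053), np.float64(0.058)), (np.float64(-0.029), np.int64(496), np.float64(-0.05), np.float64(0.06))]
0.105 [(np.float64(0.06), np.int64(248), np.float64(-0.052), np.float64(0.059)), (np.float64(-0.024), np.int64(486), np.float64(-0.05), np.float64(0.06))]
0.115 [(np.float64(0.055), np.int64(177), np.float64(-0.053), np.float64(0.058)), (np.float64(-0.019), np.int64(493), np.float64(-0.052), np.float64(0.06))]
0.125 [0, (np.float64(-0.017), np.int64(38), np.float64(-0.05), np.float64(0.058))]
303 [ 0.4532516  -0.092191    0.05594902] [ 0.48096687 -0.06010699  0.08160698]
342 366 204 231
16 [ 0.47019992 -0.09381014  0.07950847] [0.00057027 0.02220247]
```

Call:
carry_out:
  jaw: [0,0,0,0,0,0,0,0,0,0,0,0,0,0,0,0,0]
  offset:
    - [-12,-13,0]
    - [-40,-44,0]
    - [-77,-84,0]
    - [-114,-125,0]
    - [-151,-165,0]
    - [-188,-206,0]
    - [-225,-246,0]
    - [-262,-287,0]
    - [-299,-327,0]
    - [-336,-368,0]
    - [-373,-408,0]
    - [-410,-449,0]
    - [-440,-481,0]
    - [-460,-503,0]
    - [-468,-512,0]
    - [-468,-512,0]
    - [-468,-512,0]
  spin: [-2,-5,-10,-13.6,-13.6,-13.6,-13.6,-13.6,-13.6,-13.6,-13.6,-13.6,-13.6,-13.6,-13.6,-13.6,-13.6]

```text
t: 2.22
ee_pos: [0.4724, -0.0899, 0.2145]
tool_rot: [-0.0, 0.094, 0.996, 0.0]
wrist_force: [-0.2, -0.4, -0.1]
opening: 0.0005
gripper_force: 0.0
```

```bash
python3 - <<'E'
from h import *
from scipy.spatial.transform import Rotation as Ro
s=bot.observe();q=s['tool_rot'];A=Ro.from_quat([q[1],q[2],q[3],q[0]]).as_matrix()
print(s['t'],s['ee_pos'],A.round(3),s['opening'])
f=grab('wrist');save(f,'w1.png',s=1.25);np.savez('w1.npz',P=f['P'],rgb=f['frame']);print((-f['R'].T@f['t']).round(3))
P=f['P'];hsv=cv2.cvtColor(f['frame'],cv2.COLOR_RGB2HSV)
E
```

```text
2.225 [ 0.47236526 -0.08989851  0.21446682] [[-0.982  0.188 -0.   ]
 [ 0.188  0.982  0.   ]
 [ 0.001  0.    -1.   ]] 0.000453476333014501
[ 0.402 -0.075  0.383]
```

View pics/w1.png

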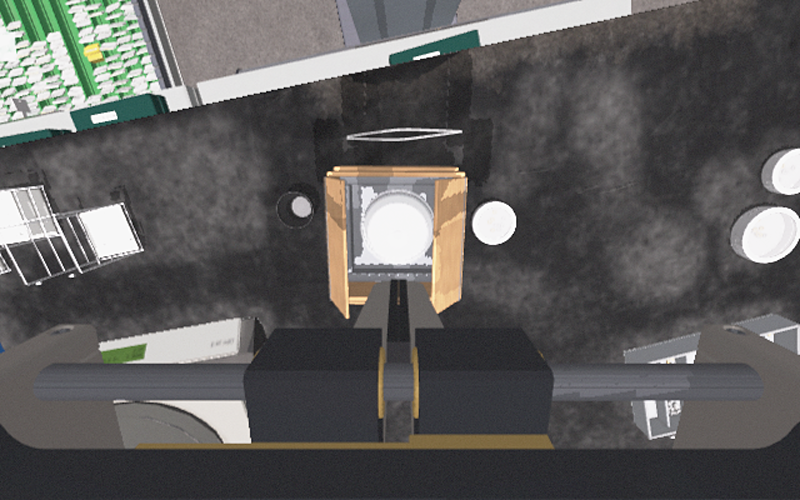

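The wrist view shows the carton centred at (397,230) with the bell inside at (397,228). The tin is at (494,222) and the loupe at (296,209). The tool is aligned with the carton, so I'm sweeping the left flap first.

Call:
carry_out:
  jaw: [0,0,0,0,0,0,0,0,0,0,0,0,0,0,0,0,0,0]
  offset:
    - [0,0,15]
    - [0,0,45]
    - [0,0,80]
    - [0,0,110]
    - [0,0,124]
    - [0,0,124]
    - [0,10,124]
    - [0,22,124]
    - [0,34,124]
    - [0,46,124]
    - [0,58,124]
    - [0,70,124]
    - [0,80,124]
    - [0,90,124]
    - [0,94,124]
    - [0,94,124]
    - [0,70,124]
    - [0,40,124]
  spin: [0,0,0,0,0,0,0,0,0,0,0,0,0,0,0,0,0,0]

```text
t: 4.53
ee_pos: [0.4802, -0.0521, 0.0906]
tool_rot: [0.0, 0.094, 0.996, 0.0]
wrist_force: [-0.2, 0.9, -0.5]
opening: 0.0004
gripper_force: 0.0
```

```bash
python3 - <<'E'
from h import *
d=np.load('w1.npz');P=d['P']; c=np.array([.4724,-.0915]); R=np.array([[.982,-.188],[.188,.982]])
L=(P[...,:2]-c)@R.T; z=P[...,2]
for lo in np.arange(-.34,-.1,.03):
    k=(L[...,1]>lo)&(L[...,1]<lo+.03)&(abs(L[...,0])<.12)
    print(round(lo,2),k.sum(),np.nanmax(z[k]) if k.any() else 0)
s=bot.observe();print(s['wrist_force'],s['ee_pos'])
f=grab('scene');save(f,'s1.png',(240,120,460,300),3)
E
```

```text
-0.34 3138 0.08363411993322441
-0.31 3740 0.0837411355165813
-0.28 3430 0.0013067972238806585
-0.25 3555 0.022214352027222842
-0.22 3729 0.02810723595476984
-0.19 3807 0.029901123511796315
-0.16 3567 0.028033055055147704
-0.13 3561 0.03365657490971713
-0.1 9864 0.3264701700980402
[-0.19282408  0.85618125 -0.54922178] [ 0.48021958 -0.05208387  0.09056684]
```

View pics/s1.png

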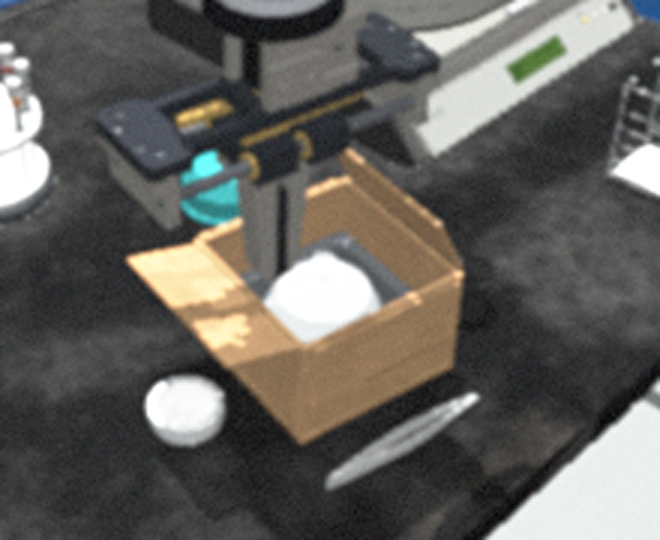

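The left flap now leans well outward at about (205,290). Next is the right flap.

Call:
carry_out:
  jaw: [0,0,0,0,0,0,0,0,0,0,0,0,0,0,0,0,0.2,0.5,0.5]
  offset:
    - [0,-15,0]
    - [0,-40,0]
    - [0,-52,0]
    - [0,-64,0]
    - [0,-76,0]
    - [0,-88,0]
    - [0,-100,0]
    - [0,-112,0]
    - [0,-122,0]
    - [0,-130,0]
    - [0,-134,0]
    - [0,-134,0]
    - [0,-115,0]
    - [0,-80,0]
    - [0,-45,-10]
    - [0,-40,-50]
    - [0,-40,-90]
    - [0,-40,-110]
    - [0,-40,-110]
  spin: [0,0,0,0,0,0,0,0,0,0,0,0,0,0,0,0,0,0,0]

```text
t: 6.95
ee_pos: [0.4738, -0.0907, 0.2019]
tool_rot: [0.002, 0.094, 0.996, -0.0]
wrist_force: [0.1, -0.5, -0.1]
opening: 0.0289
gripper_force: 0.0
```

```bash
python3 - <<'E'
from h import *
s=bot.observe();print(s['t'],s['wrist_force'],s['ee_pos'],s['opening'])
f=grab('wrist');save(f,'w2.png',(200,80,440,260),3)
P=f['P'];hsv=cv2.cvtColor(f['frame'],cv2.COLOR_RGB2HSV); tcp=np.array(s['ee_pos'])
c=tcp[:2]; R=np.array([[.982,-.188],[.188,.982]]); L=(P[...,:2]-c)@R.T; z=P[...,2]
ok=(abs(L[...,0])<.048)&(abs(L[...,1])<.048)&(hsv[...,1]<50)&(hsv[...,2]>110)
for lo in(.045,.05,.055,.06,.065,.07,.075):
    k=ok&(z>lo)&(z<lo+.005); q=L[k]
    if len(q): print(lo,len(q),q.min(0).round(4),q.max(0).round(4),np.median(q,0).round(4))
# carton walls (brown) and flaps
m=(hsv[...,0]>8)&(hsv[...,0]<22)&(hsv[...,1]>80)&(abs(L[...,0])<.14)&(abs(L[...,1])<.14)
for nm,k in(('rim',m&(abs(z-.08)<.004)),('flapL',m&(L[...,1]>.07)&(z>.08)),('flapR',m&(L[...,1]<-.07)&(z>.08))):
    print(nm,k.sum(),np.nanpercentile(np.c_[L[k],z[k]],[1,50,99],axis=0).round(4))
E
```

```text
6.95 [ 0.07243028 -0.45788338 -0.07156191] [ 0.47378721 -0.0907492   0.20189271] 0.028867114451048996
0.045 275 [-0.0333 -0.0312] [0.0331 0.035 ] [-0.0186  0.0036]
0.05 920 [-0.0316 -0.0295] [0.0298 0.0333] [-0.0054  0.0013]
0.055 989 [-0.0276 -0.0233] [0.0262 0.027 ] [-0.0036  0.0025]
0.06 6 [-0.0102  0.0025] [-0.0018  0.014 ] [-0.0077  0.0053]
0.07 53 [-0.0094 -0.0075] [0.0088 0.0101] [-0.0047  0.0002]
0.075 172 [-0.0079 -0.0063] [0.0082 0.0101] [-0.0006  0.0019]
rim 4119 [[-0.0628 -0.0836  0.0763]
 [-0.0239 -0.0567  0.08  ]
 [ 0.0628  0.0842  0.0839]]
flapL 1167 [[-0.0552  0.0703  0.0805]
 [-0.037   0.0868  0.0847]
 [ 0.056   0.1089  0.0902]]
flapR 3295 [[-0.0551 -0.108   0.0808]
 [-0.0002 -0.0878  0.0857]
 [ 0.0544 -0.0704  0.0911]]
```

View pics/w2.png

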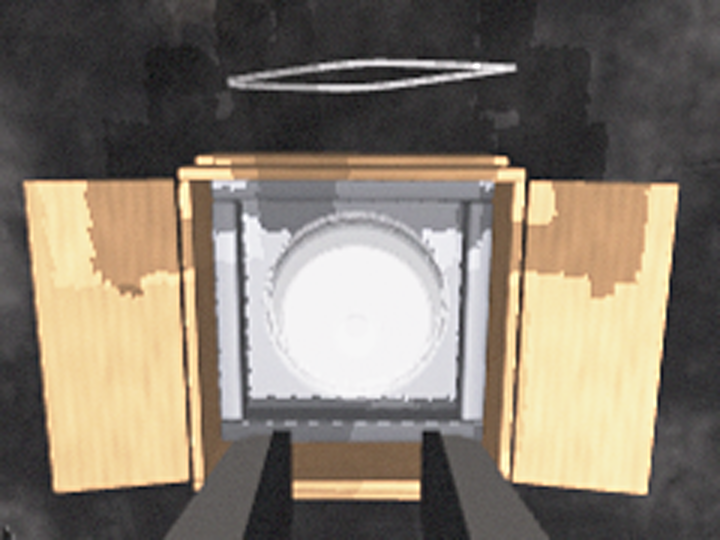

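Both flaps lie well back, at crop positions (105,340) and (605,340). Their free edges measure about 50 mm out at z ≈ 0.09. The knob is at (357,325), 2 mm off in tool y, so I'm descending to grip it.

Call:
carry_out:
  jaw: [0.5,0.5,0.5,0.5,0.5,0.5,0.5,0.5,0.5,0.4,0.3,0.2,0.1,0,0,0]
  offset:
    - [0,2,10]
    - [0,2,30]
    - [0,2,55]
    - [0,2,80]
    - [0,2,105]
    - [0,2,122]
    - [0,2,131]
    - [0,2,135.5]
    - [0,2,135.5]
    - [0,2,135.5]
    - [0,2,135.5]
    - [0,2,135.5]
    - [0,2,135.5]
    - [0,2,135.5]
    - [0,2,135.5]
    - [0,2,135.5]
  spin: [0,0,0,0,0,0,0,0,0,0,0,0,0,0,0,0]
  grip_force: 15

```text
t: 9.0
ee_pos: [0.4734, -0.089, 0.0654]
tool_rot: [0.0, 0.095, 0.996, -0.0]
wrist_force: [-0.0, 0.3, 5.7]
opening: 0.0179
gripper_force: 15.0
```

Call:
carry_out:
  jaw: [0,0,0,0,0,0,0,0,0,0,0,0,0,0,0,0,0,0,0,0]
  offset:
    - [0,0,0]
    - [0,0,-2]
    - [0,0,-6]
    - [0,0,-12]
    - [0,0,-20]
    - [0,0,-30]
    - [0,0,-42]
    - [0,0,-54]
    - [0,0,-66]
    - [0,0,-78]
    - [0,0,-90]
    - [0,0,-102]
    - [0,0,-114]
    - [0,0,-126]
    - [0,0,-138]
    - [0,0,-148]
    - [0,0,-155]
    - [0,0,-159]
    - [0,0,-160]
    - [0,0,-160]
  spin: [0,0,0,0,0,0,0,0,0,0,0,0,0,0,0,0,0,0,0,0]

```text
t: 11.5
ee_pos: [0.473, -0.0889, 0.2249]
tool_rot: [-0.0, 0.095, 0.996, 0.0]
wrist_force: [-0.8, -0.2, -0.3]
opening: 0.0182
gripper_force: 15.0
```

```bash
python3 - <<'E'
from h import *
s=bot.observe();print(s['t'],s['wrist_force'],s['ee_pos'],s['opening'],s['gripper_force'],np.abs(s['joint_velocities']).max())
a=grab('scene');b=grab('side')
for f in(a,b):
    P=f['P'];hsv=cv2.cvtColor(f['frame'],cv2.COLOR_RGB2HSV)
    k=(abs(P[...,0]-.473)<.06)&(abs(P[...,1]+.09)<.06)&(P[...,2]>.14)&(P[...,2]<.22)&(hsv[...,1]<50)&(hsv[...,2]>120)
    q=P[k];print(len(q),np.percentile(q,[0,2,98,100],axis=0).round(4))
im=np.hstack([cv2.resize(f['frame'][y:y+180,x:x+130],None,fx=3,fy=3) for f,x,y in((a,290,100),(b,245,100))])
cv2.imwrite('pics/end.png',cv2.cvtColor(im,cv2.COLOR_RGB2BGR))
E
```

```text
11.5 [-0.82634633 -0.15281935 -0.31792194] [ 0.47303979 -0.08889094  0.22487612] 0.018163250168548074 14.999506026506424 0.001962440166703176
1301 [[ 0.4314 -0.1186  0.1796]
 [ 0.434  -0.1111  0.1824]
 [ 0.495  -0.0504  0.2194]
 [ 0.5017 -0.0479  0.22  ]]
1169 [[ 0.4328 -0.1297  0.1805]
 [ 0.4369 -0.1275  0.1824]
 [ 0.5033 -0.0866  0.2191]
 [ 0.511  -0.0744  0.22  ]]
```

View pics/end.png

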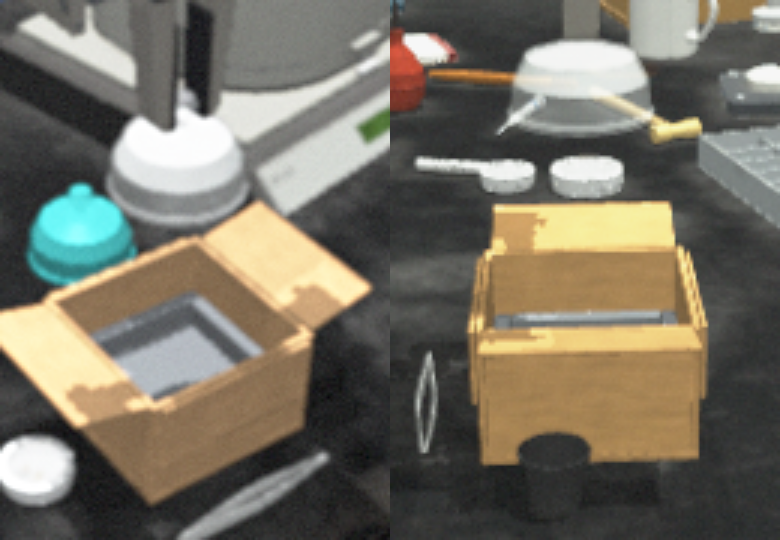

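The pair of views shows the bell held upright above the empty carton, at (178,165) in the left panel and (580,90) in the right. Its rim measures z ≈ 0.18. Both flaps lean outward, and the tin, loupe and tweezers look undisturbed.

```bash
python3 -c "
from station import bot
print(bot.hand_in())"
```

```text
the job is handed in; nothing more can be done
None
```

The job is handed in: both flaps lean well outward (about 2.9 rad), and the bell is held level by its knob, still and over the middle of the carton, with its rim about 10 cm above the top edge; the loupe, tin and tweezers look undisturbed in the final views.

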